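Draw the rolling pin out of the half-lidded utensil bin

TASK

Fetch the wooden rolling pin out of the steel utensil bin: it is longer than the opening, so tilt it and draw it out slantwise, free end first, from under the lid plate, gently, without knocking or forcing the pin or your hand against the bin. Finish while holding the pin level in the gripper, a hand's breadth (8 cm) or more above the top of the bin and touching nothing else, and leave the bowl, the jar and the cup where they stand.

Things in the scene. Friction and masses are not known exactly. Their poses are not given: they have to be found in the camera images.
- bin_opening (a point): Centre of the opening in the top of the fixed steel utensil bin, at the bin's top (99 mm above the bench). x is level and runs along the bin's length, from the lid plate towards the open end; z is up. The opening is 210 mm long (x) by 180 wide (y), centred here.
- pin_mid (a point): Centre of the rolling pin: plain light wood, round, 320 mm long, 32 thick over its middle 210 mm, tapering to 22 at both ends, 0.12 to 0.2 kg. x runs along it. It starts level in the rests, along the bin, its axis 54 mm above the bench, its middle within 9 mm of the bin's. A third of it is under the lid plate; its other end may lie a few mm under the lip. Fingers have room between the rests.
- pin_end_open (a point): Centre of the pin's end face at the open end of the bin (160 mm from its middle, along the pin's +x).
- pin_end_lid (a point): Centre of the pin's other end face, under the lid plate (160 mm from its middle, along the pin's -x).
- pin: The rolling pin as a body; its origin is the lowest point under its middle, 16 mm below pin_mid, same axes.
- bin: The fixed utensil bin; origin at the centre of its underside on the bench, 60 mm on the -x side of bin_opening, same axes. 380 mm long (x), 190 wide, 99 high; walls and floor 5 mm thick, so 370 x 180 inside.
- bowl_mid (a point): Bystander: open steel bowl, 120 mm across and 60 high, standing on the bench; this point is half-way up.
- jar_mid (a point): Bystander: closed amber glass jar with a metal cap, 70 mm across and 110 high; this point is half-way up.
- cup_mid (a point): Bystander: white ceramic cup, 70 mm across and 70 high; this point is half-way up.
- lid_edge (a point): Middle of the lid plate's free edge, on its underside, 95 mm above the bench, same axes as the bin. The fixed plate, 4 mm thick, covers the bin's whole width from here 140 mm to -x. At the other end of the bin a lip of the same thickness and height covers only the last 20 mm inside (it begins 210 mm to +x from here).
- rest_a (a point): Notch bottom of one of two white notched rests that carry the pin inside the bin, on its long centre line, 38 mm above the bench; 12 mm long (x), 54 wide, a flat-bottomed notch 38 wide between cheeks rising to 43 mm above the bench. This one is next to the lid plate's edge (40 mm to -x of the bin's origin).
- rest_b (a point): Notch bottom of the other, identical rest, towards the open end: 145 mm to +x from rest_a, same height.

How it is judged:
By the outcome, as a careful person would: the job done as asked, in the order asked, and still so for the second after the job is handed in, while the arm keeps its last pose, push and grip.
It also fails if it takes over 42 s, if anything falls off the work surface, if the arm or the gripper's body presses on something with over 40 N, if the wrist force passes 120 N, or if a joint passes its speed limit or range.

ROBOT

A 7-joint arm with a two-finger parallel gripper is mounted at the origin on the work surface. World frame = base frame: x ahead of the robot, y to its left, z up, the work surface at z = 0. Lengths are in mm, angles in rad, forces in N, time in s.
With the tool pointing down it reaches from about 400 to 875 mm from the base axis. Payload 4.4 kg.
Tool frame: the origin (TCP) lies midway between the tips of the shut fingers; the grasp point (between the pads) lies 19 mm behind it; z points along the fingers, y is the direction in which the jaws open and shut (so a half turn about z gives the same grasp; the last joint's range is limited). The gripper opens to 85 mm and grips with 20 to 120 N. Pads are 22 mm wide; open, the fingers measure 114 mm over their backs; the gripper's body (76 mm by 85 mm) begins 54 mm behind the grasp point. The pads swing forward as they close: fully open they stand 13 mm farther back than shut.
Start: joints at [1.084, 0.628, 0.038, 1.517, -0.027, 0.996, -0.02], TCP at [265.547, -593.298, 231.313] pointing down, gripper open.
Joint ranges: [-3.06, 3.06], [-0.37, 2.12], [-1.25, 1.32], [0.18, 2.47], [-1.1, 4.24], [0.23, 1.98], [-2.94, 2.94]. Speed limits (rad/s): [2.57, 2.57, 3.14, 3.14, 3.14, 3.14, 3.14].

INTERFACE

Orientations are given as [roll, pitch, yaw] about the fixed x, y, z axes, in that order (R = Rz(yaw) Ry(pitch) Rx(roll)).
In Python, from cell import ctrl, vision gives the robot as it stands.
- The arm moves only by the tool play_rows, never from a script. Its arguments are lists of equal length, an entry for each row: "slide": the shift along the tool's x, y, z in mm, a list of three; "turn": the turn about the tool's z in rad; "fingers": the opening, from 0 (shut) to 1 (fully open). A call has 1 to 5 rows; each row is the pose to reach, as a shift and turn from the pose measured when the call began, along the tool's axes at that moment; what a row does not reach only later rows make up. A row lasts 1/8 s, in which the tool goes at most 62.5 mm and 10.7 degrees, less where a joint would pass 70% of its speed; a pose out of reach is approached as far as the arm can. A call with a gripper value outside its range is refused whole. The fingers move at their own pace and stop on an object; the grip force is fixed at half the most. Time passes only in rows, so rows that repeat a pose let the fingers close. It gives the time, the measured TCP pose, the force and the opening at its end, in the units of the state.
- ctrl.read_state(): the state, without advancing time (a new reading comes with each control period).
- vision.get_image(name): name is "scene" or "top"; returns (picture, depth): 400x640x3 uint8, blue, green, red; 400x640 float32, mm along the optical axis (not along the pixel's ray), 0 where there is no reading.
- vision.camera_params(name): a dict with "fx", "fy", "cx", "cy" (pixels), "dist_coeffs" ([k1, k2, p1, p2, k3] as OpenCV has them; the pictures are not rectified), "position" and "rotation" of the camera in the world. Camera axes: x right, y up, looking along -z (the intrinsics and any distortion apply to the point x, -y, -z); pixel columns grow to the right and rows downward; lengths in mm; the calibration is good to about 2 mm. A picture is of the moment at which its call begins. camera_params takes no time and is no camera call.
- ctrl.finish_job(): hands the job in, once; it reports no verdict.
The state is a dict: "clock": time; "qpos": joint angles; "qd": joint speeds; "tau": joint torques, N m; "eef_pos": TCP position; "tool_rot": TCP orientation; "force": force on the tool from outside, world axes, zero at the start; "torque": the same for the moment, N m; "width": finger opening in mm.
Only numpy, scipy, OpenCV 4.12 (cv2) and the standard library are available. Lean on these libraries where they do the work, as an engineer would, in place of code of your own. Each camera call takes 0.05 s, during which the arm holds its last target.

## Working session

There is one attempt and no reset: what is moved stays moved. The work goes in short steps, Python scripts to look and compute and a tool call to move; the robot and the scene stay as the last step left them, time stands still between calls to the robot, and variables do not carry over. Pictures are saved under pics/ and viewed, and the job is handed in when it is done.

Besides the shell and the picture viewer there is one more tool, called after ">>>" as a command line: name --pt "numbers of a row" for each row, then --argument value for the rest. play_rows: Moves the arm, as the interface text tells. Its arguments: {"type":"object","properties":{"slide":{"type":"array"},"turn":{"type":"array"},"fingers":{"type":"array"}},"required":["slide","turn","fingers"]}

```bash
mkdir -p pics; ls
python3 - <<'E'
from cell import ctrl, vision
import cv2
s=ctrl.read_state(); print(s)
for n in("scene","top"):
    im,d=vision.get_image(n); cv2.imwrite(f"pics/{n}0.png",im)
    import numpy as np; np.save(f"{n}0.npy",d)
    print(vision.camera_params(n))
E
```

```text
pics
{'clock': 0.0, 'qpos': array([ 1.08420647,  0.62935818,  0.03841009,  1.51837684, -0.02701032,
        0.99627202, -0.01999614]), 'qd': array([ 2.16060380e-03, -3.07426894e-04,  7.25186847e-06,  1.55438474e-03,
       -1.08293579e-03, -1.54226755e-03,  1.37327712e-03]), 'tau': array([ 1.47326311e-03, -5.63392246e+01,  1.22593246e+00, -1.93442845e+01,
        1.08363898e-02,  1.04389715e-02,  2.24264170e-05]), 'eef_pos': array([ 265.30466503, -592.70911741,  230.37785077]), 'tool_rot': array([-3.13969505e+00, -1.64856244e-06,  4.20813683e-01]), 'force': array([ 0.42334678, -0.17365267,  0.38688947]), 'torque': array([0.03627239, 0.04250733, 0.04276157]), 'width': 85.57274638086042}
{'fx': 434.7847249831193, 'fy': 434.7847249831193, 'cx': 318.00759975662453, 'cy': 199.43376128488748, 'dist_coeffs': array([-0.09538264,  0.        ,  0.        ,  0.        ,  0.        ]), 'position': array([1214.94081254, -660.08384803, 1092.35212321]), 'rotation': array([ 0.73658634, -0.00349678,  0.76122617])}
{'fx': 374.1647382730957, 'fy': 374.1647382730957, 'cx': 316.578739742731, 'cy': 198.73910457575718, 'dist_coeffs': array([-0.08071438,  0.        ,  0.        ,  0.        ,  0.        ]), 'position': array([ 508.25361056,    2.69741886, 1093.24401992]), 'rotation': array([ 0.04573009,  0.01769014, -1.54433246])}
```

View pics/scene0.png

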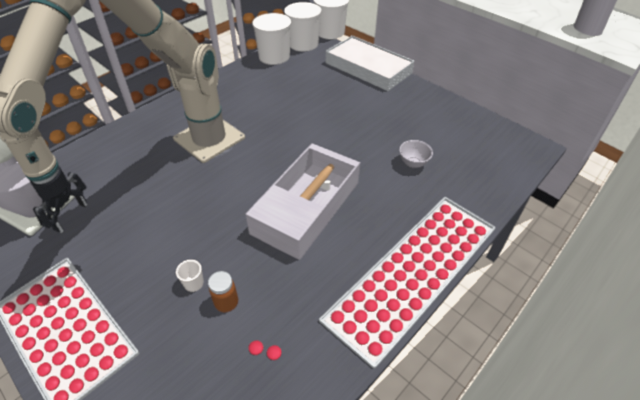

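View pics/top0.png

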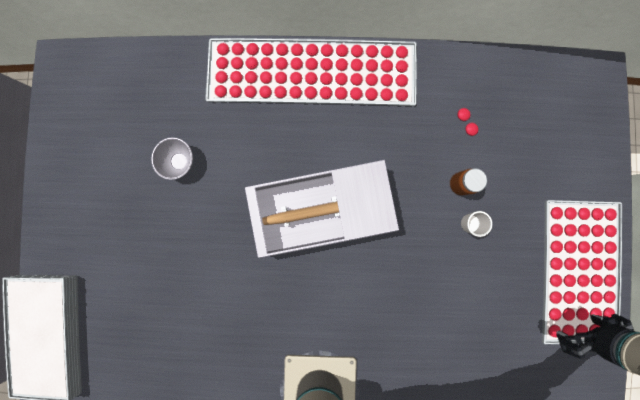

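The top view shows the bin at about (322,208), lid to the right (−y) and open end to the left (+y). The pin runs from (264,219) to (339,208). The bowl is at (172,158), the jar at (470,181) and the cup at (478,224). Next I'll enlarge the bin.

```bash
cat > h.py <<'E'
import numpy as np, cv2
from scipy.spatial.transform import Rotation as R
from cell import ctrl, vision
def cam(n):
    p=vision.camera_params(n)
    K=np.array([[p['fx'],0,p['cx']],[0,p['fy'],p['cy']],[0,0,1]])
    return K,p['dist_coeffs'],p['position'],R.from_euler('xyz',p['rotation']).as_matrix()
def ray(n,uv):
    K,D,P,M=cam(n)
    q=cv2.undistortPoints(np.array(uv,float).reshape(-1,1,2),K,D).reshape(-1,2)
    d=np.c_[q[:,0],-q[:,1],-np.ones(len(q))]
    return P,d@M.T
def atz(n,uv,z):
    P,d=ray(n,uv); z=np.broadcast_to(z,(len(d),))
    return P+d*((z-P[2])/d[:,2])[:,None]
def proj(n,X):
    K,D,P,M=cam(n)
    c=(np.array(X,float).reshape(-1,3)-P)@M; c=c*[1,-1,-1]
    return cv2.projectPoints(c.reshape(-1,1,3),np.zeros(3),np.zeros(3),K,D)[0].reshape(-1,2)
E
python3 - <<'E'
from h import *
im=cv2.imread('pics/top0.png')
c=im[150:266,235:410]; cv2.imwrite('pics/topc.png',cv2.resize(c,None,fx=4.5,fy=4.5,interpolation=cv2.INTER_CUBIC))
im=cv2.imread('pics/scene0.png')
c=im[135:265,235:370]; cv2.imwrite('pics/scenec.png',cv2.resize(c,None,fx=4.5,fy=4.5,interpolation=cv2.INTER_CUBIC))
E
```

```text
(no output)
```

View pics/topc.png

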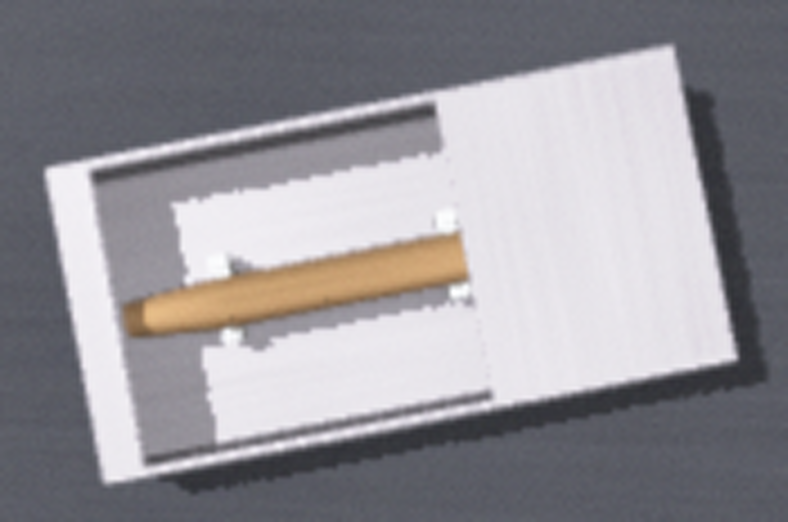

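View pics/scenec.png

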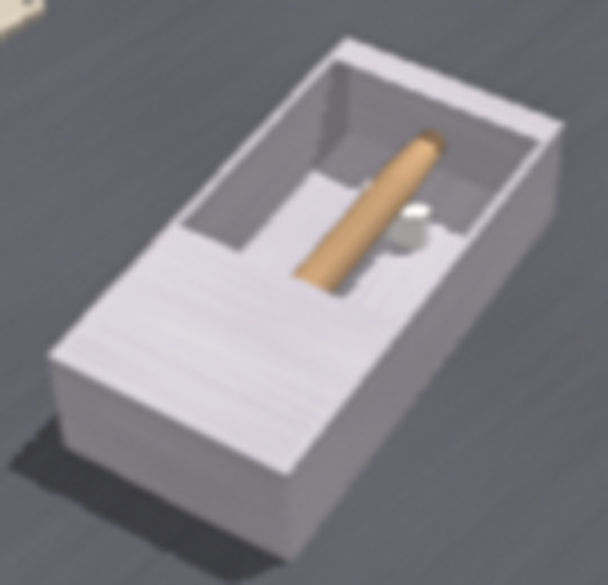

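```bash
cat >> h.py <<'E'
def crop2px(p,off,f=4.5): return (np.array(p,float)+.5)/f-.5+np.array(off)
E
python3 - <<'E'
from h import *
from scipy.optimize import least_squares
T=crop2px([(45,168),(674,44),(738,358),(105,485)],(235,150))
S=crop2px([(347,38),(50,355),(290,474),(565,124)],(235,135))
# bin axes: +x toward open end (world +y-ish). corner order: open far, lid far, lid near, open near(in top)
print(atz('top',T,99)); print(atz('scene',S,99))
def corners(p):
    x,y,th=p; c,s=np.cos(th),np.sin(th)
    L=np.array([[190,-95],[-190,-95],[-190,95],[190,95]]) 
    return np.c_[x+c*L[:,0]-s*L[:,1], y+s*L[:,0]+c*L[:,1], np.full(4,99)]
# top: order open-far(+x world), lid-far, lid-near, open-near
def ft(p): return (proj('top',corners(p))-T).ravel()
# scene: (347,38) is open/near-robot
def fs(p): return (proj('scene',corners(p)[[3,2,1,0]])-S).ravel()
for nm,f in(('top',ft),('scene',fs),('both',lambda p:np.r_[ft(p),fs(p)])):
    r=least_squares(f,[500,0,1.4]); print(nm,r.x,np.round(r.fun,1))
bx,by,th=r.x
Pn=crop2px([(133,318),(463,257),(225,298),(400,268)],(235,150))
# pin axis at z54; end upper; 
W=atz('top',Pn,54)
c,s=np.cos(th),np.sin(th); 
d=W[:,:2]-[bx,by]; print('pin in bin frame',np.c_[d@[c,s],d@[-s,c]])
top=np.load('top0.npy'); u=Pn.round().astype(int); print(top[u[:,1],u[:,0]])
for n,uv in(('bowl',(172,158)),('jar',(474,180)),('cup',(480,222))): print(n,atz('top',[uv],60))
E
```

```text
[[ 579.97838802  215.28645494   99.        ]
 [ 663.23653288 -157.03808593   99.        ]
 [ 478.10710192 -198.17057688   99.        ]
 [ 393.19755349  173.25737475   99.        ]]
[[ 396.34477354  172.20564363   99.        ]
 [ 478.74309949 -196.96224422   99.        ]
 [ 664.48875813 -155.51491963   99.        ]
 [ 581.73595756  214.37892868   99.        ]]
top [528.62163341   8.3280154    1.79271012] [ 0.3  0.2 -0.3  0.  -0.1  0.1  0.2 -0.3]
scene [530.22792165   8.72520983   1.7916939 ] [ 0.1 -0.2 -0.   0.2 -0.1  0.1  0.  -0.1]
both [529.1981169    8.57566967   1.79253407] [ 0.2 -0.  -0.4 -0.2 -0.2 -0.1  0.1 -0.6 -0.2 -0.3 -0.3  0.1 -0.3 -0.1
 -0.3 -0.3]
pin in bin frame [[162.55677976   1.96559928]
 [-44.99307928   4.57749118]
 [104.13746247   0.86020585]
 [ -5.54927814   3.67346798]]
[1026.9691   997.24036 1025.1633  1025.7734 ]
bowl [[660.14974261 435.27136853  60.        ]]
jar [[ 618.67796845 -415.84827361   60.        ]]
cup [[ 501.97973234 -433.8060632    60.        ]]
```

```bash
cat >> h.py <<'E'
BX,BY,TH=529.2,8.58,1.7925
def b2w(x,y,z): c,s=np.cos(TH),np.sin(TH); return np.array([BX+c*x-s*y,BY+s*x+c*y,z])
def w2b(p): c,s=np.cos(TH),np.sin(TH); dx,dy=p[0]-BX,p[1]-BY; return np.array([c*dx+s*dy,-s*dx+c*dy,p[2]])
def st():
    s=ctrl.read_state(); M=R.from_euler('xyz',s['tool_rot'])
    print('t %.2f'%s['clock'],'bin',w2b(s['eef_pos']).round(1),'rot',s['tool_rot'].round(3),'F',s['force'].round(1),'T',s['torque'].round(2),'w %.1f'%s['width'])
    return s,M
def plan(tgt,yaw):
    s,M=st(); d=M.inv().apply(tgt-s['eef_pos']); t=-(yaw-s['tool_rot'][2]); t=(t+np.pi)%(2*np.pi)-np.pi
    print('slide',d.round(1),'turn',round(t,3))
E
python3 - <<'E'
from h import *
print(b2w(76,1.8,230)); plan(b2w(76,1.8,200),1.772)
E
```

```text
[510.73227076  82.32403689 230.        ]
t 0.10 bin [-528.6  389.7  230.5] rot [-3.14   0.     0.421] F [-0.1  0.7  0.3] T [-0.04  0.07 -0.01] w 85.2
slide [ 499.8 -515.9   31.3] turn -1.351
```

>>> play_rows --pt "38 -40 0" --pt "76 -80 0" --pt "115 -119 0" --pt "154 -159 0" --pt "192 -198 0" --turn '[-0.1,-0.21,-0.32,-0.43,-0.54]' --fingers '[1,1,1,1,1]'

```text
clock: 0.72
eef_pos: [360.0, -331.7, 230.7]
tool_rot: [-3.14, -0.001, 0.965]
force: [1.4, -0.1, 1.2]
width: 85.3
```

Run:
```python
from h import *
plan(b2w(76,1.8,200),1.772)
```

```text
t 0.72 bin [-294.7  239.8  230.7] rot [-3.14e+00 -1.00e-03  9.65e-01] F [ 1.4 -0.1  1.2] T [-0.02 -0.02 -0.  ] w 85.3
slide [ 426.1 -112.    31.3] turn -0.807
```

>>> play_rows --pt "52 -14 0" --pt "104 -28 0" --pt "157 -41 0" --pt "210 -55 0" --pt "263 -69 0" --turn '[-0.11,-0.22,-0.33,-0.44,-0.55]' --fingers '[1,1,1,1,1]'

```text
clock: 1.35
eef_pos: [453.5, -74.7, 231.0]
tool_rot: [-3.141, -0.002, 1.518]
force: [1.1, -0.4, -0.1]
width: 85.6
```

Run:
```python
from h import *
plan(b2w(76,1.8,160),1.772)
```

```text
t 1.35 bin [-64.6  92.2 231. ] rot [-3.141e+00 -2.000e-03  1.518e+00] F [ 1.1 -0.4 -0.1] T [ 0.04 -0.05  0.05] w 85.6
slide [159.7  48.9  71.3] turn -0.254
```

>>> play_rows --pt "45 14 5" --pt "90 28 15" --pt "130 40 35" --pt "155 48 55" --pt "160 49 71" --turn '[-0.08,-0.16,-0.22,-0.254,-0.254]' --fingers '[1,1,1,1,1]'

```text
clock: 1.98
eef_pos: [510.8, 84.5, 159.2]
tool_rot: [-3.141, -0.003, 1.774]
force: [-0.2, 0.6, 0.0]
width: 85.0
```

Run:
```python
from h import *
plan(b2w(76,1.8,41),1.772)
im,d=vision.get_image('top'); cv2.imwrite('pics/t1.png',cv2.resize(im[140:276,225:415],None,fx=4,fy=4,interpolation=cv2.INTER_CUBIC))
im,d=vision.get_image('scene'); cv2.imwrite('pics/s1.png',cv2.resize(im[115:265,225:375],None,fx=4,fy=4,interpolation=cv2.INTER_CUBIC))
```

```text
t 1.98 bin [ 78.1   1.3 159.2] rot [-3.141e+00 -3.000e-03  1.774e+00] F [-0.2  0.6  0. ] T [0.01 0.   0.01] w 85.0
slide [ -2.4  -0.4 118.2] turn 0.002
```

View pics/t1.png

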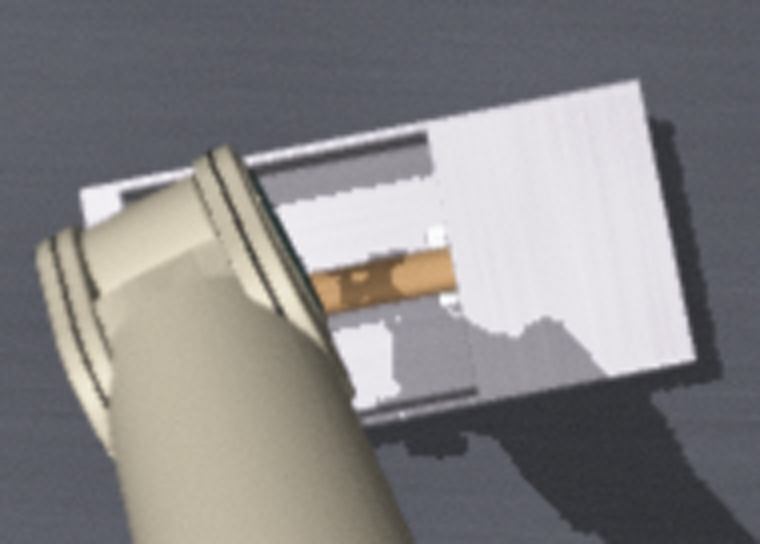

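View pics/s1.png

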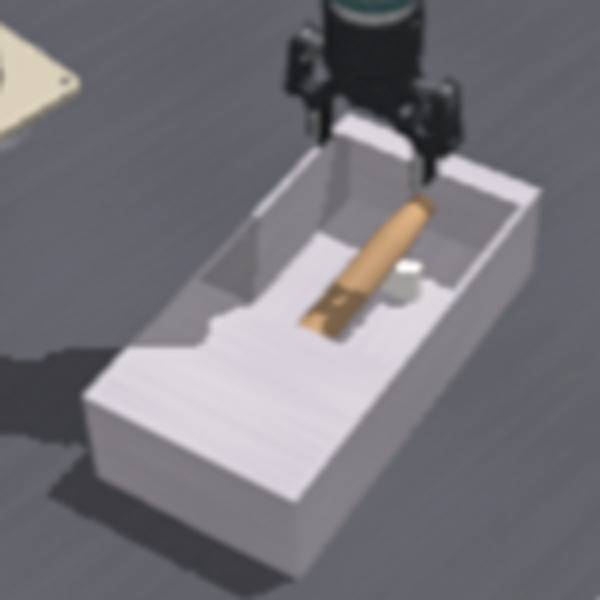

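The scene view shows the open fingers at (320,140) and (428,180) on either side of the pin, whose free end is at (425,205). The arm hides this area in the top view. I'll lower the tool straight down.

>>> play_rows --pt "-2 0 35" --pt "-2 0 70" --pt "-2 0 95" --pt "-2 0 112" --pt "-2 0 118" --turn '[0,0,0,0,0]' --fingers '[1,1,1,1,1]'

```text
clock: 2.7
eef_pos: [508.5, 78.0, 40.1]
tool_rot: [-3.135, -0.0, 1.769]
force: [0.3, -0.5, -0.3]
width: 85.4
```

>>> play_rows --pt "0 0 0" --pt "0 0 0" --pt "0 0 0" --turn '[0,0,0]' --fingers '[0.6,0.5,0.45]'

```text
clock: 3.08
eef_pos: [509.0, 77.9, 40.9]
tool_rot: [-3.137, -0.0, 1.769]
force: [-1.0, 0.2, 0.4]
width: 38.6
```

Run:
```python
from h import *
st()
```

```text
t 3.08 bin [72.1  4.4 40.9] rot [-3.137 -0.     1.769] F [-1.   0.2  0.4] T [-0.07 -0.02  0.04] w 38.6
```

>>> play_rows --pt "4 2 0" --pt "4 2 0" --pt "4 2 0" --pt "4 2 0" --turn '[0,0,0,0]' --fingers '[0.42,0.39,0.37,0.365]'

```text
clock: 3.58
eef_pos: [510.2, 82.8, 41.0]
tool_rot: [-3.137, -0.0, 1.77]
force: [-0.8, 1.8, 3.6]
width: 31.6
```

Run:
```python
from h import *
st()
```

```text
t 3.58 bin [76.5  2.2 41. ] rot [-3.137 -0.     1.77 ] F [-0.8  1.8  3.6] T [0.3  0.18 0.1 ] w 31.6
```

>>> play_rows --pt "0 0 -3" --pt "0 0 -6" --pt "0 0 -9" --pt "0 0 -10" --turn '[0,0,0,0]' --fingers '[0.365,0.365,0.365,0.365]'

```text
clock: 4.08
eef_pos: [510.2, 82.5, 51.2]
tool_rot: [-3.137, -0.0, 1.769]
force: [0.0, -0.8, -1.5]
width: 31.6
```

Run:
```python
from h import *
st()
im,d=vision.get_image('scene'); cv2.imwrite('pics/s2.png',cv2.resize(im[135:225,270:360],None,fx=6.5,fy=6.5,interpolation=cv2.INTER_CUBIC)); np.save('s2.npy',d)
st()
```

```text
t 4.08 bin [76.3  2.2 51.2] rot [-3.137 -0.     1.769] F [ 0.  -0.8 -1.5] T [-0.03 -0.01 -0.02] w 31.6
t 4.12 bin [76.3  2.2 51.2] rot [-3.137 -0.     1.769] F [ 0.3  0.2 -1.6] T [ 0.04 -0.02  0.01] w 31.4
```

View pics/s2.png

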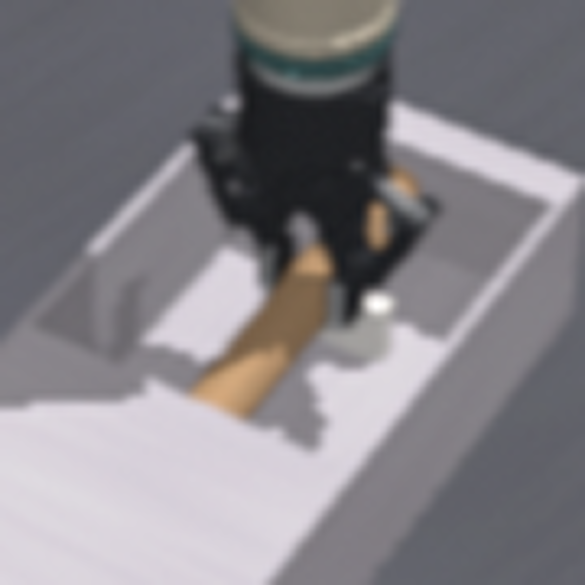

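```bash
cat >> h.py <<'E'
def cloud(n,d):
    v,u=np.nonzero(d>0); P,r=ray(n,np.c_[u,v]); return np.c_[u,v],P+r*d[v,u][:,None]
def pinfit(n,im,d,xmin=-44,xmax=140,zmin=15,zmax=500,ylim=25):
    uv,X=cloud(n,d); B=np.array([w2b(p) for p in X]) if len(X)<1 else np.c_[w2b(X.T).T]
    b=im[uv[:,1],uv[:,0]].astype(float); wood=(b[:,2]-b[:,0]>35)&(b[:,2]>60)&(b[:,1]>b[:,0]+8)
    m=wood&(B[:,0]>xmin)&(B[:,0]<xmax)&(abs(B[:,1])<ylim)&(B[:,2]>zmin)&(B[:,2]<zmax)
    return uv[m],B[m]
E
python3 - <<'E'
from h import *
im,d=vision.get_image('scene')
uv,B=pinfit('scene',im,d)
for lo in range(-50,180,10):
    m=(B[:,0]>=lo)&(B[:,0]<lo+10)
    if m.sum()>3:
        z=B[m,2]; print(lo,m.sum(),'ztop',np.percentile(z,[50,85,95]).round(1),'y',np.median(B[m,1]).round(1))
E
```

```text
-30 5 ztop [71.8 73.  73.8] y 1.8
-20 20 ztop [68.7 71.5 74.6] y -0.3
-10 24 ztop [69.3 73.4 74.4] y -2.7
0 24 ztop [70.6 73.7 74.5] y -3.1
10 22 ztop [70.8 74.2 75.4] y -5.2
20 20 ztop [72.4 76.6 77.3] y -6.1
30 23 ztop [72.6 76.  78.2] y -3.8
40 18 ztop [73.3 75.5 76.3] y -4.0
50 25 ztop [74.5 77.6 80.2] y -5.5
60 16 ztop [75.4 79.1 79.9] y -0.0
70 13 ztop [76.  78.7 80. ] y 2.2
80 14 ztop [77.4 78.7 79.9] y 3.9
```

Force and depth both show the pin pivoting in the light grip: its slope is about 0.08 with the lid end still on rest_a. I'll keep lifting and ease back towards the lid, to give the free end more room from the lip.

>>> play_rows --pt "-3 0 -1" --pt "-6 0 -3" --pt "-8 0 -6" --pt "-8 0 -10" --pt "-8 0 -13" --turn '[0,0,0,0,0]' --fingers '[0.365,0.365,0.365,0.365,0.365]'

```text
clock: 4.8
eef_pos: [512.0, 74.7, 64.5]
tool_rot: [-3.137, -0.0, 1.769]
force: [0.1, 1.4, -1.5]
width: 31.4
```

```bash
cat >> h.py <<'E'
def prof(B,r=16,step=15):
    from numpy import percentile as pc
    out=[]
    for lo in range(-60,330,step):
        m=(B[:,0]>=lo)&(B[:,0]<lo+step)
        if m.sum()>4: out.append((lo+step/2,np.median(B[m,0]),np.median(B[m,2]),pc(B[m,2],90)))
    o=np.array(out); 
    for q in o: print(q.round(1))
    k=np.polyfit(o[:,1],o[:,3],1); k2=np.polyfit(o[:,1],o[:,2],1); print('slope90 %.3f med %.3f'%(k[0],k2[0]))
E
python3 - <<'E'
from h import *
st()
im,d=vision.get_image('scene'); cv2.imwrite('pics/s3.png',cv2.resize(im[135:225,270:360],None,fx=6.5,fy=6.5,interpolation=cv2.INTER_CUBIC))
uv,B=pinfit('scene',im,d); prof(B); st()
E
```

```text
t 4.80 bin [68.3  2.3 64.5] rot [-3.137 -0.     1.769] F [ 0.1  1.4 -1.5] T [ 0.03  0.03 -0.  ] w 31.4
[-22.5 -19.5  74.   75.9]
[-7.5 -8.7 74.3 78.6]
[ 7.5  8.1 76.1 80.4]
[22.5 22.2 79.9 83.8]
[37.5 39.8 83.4 87.2]
[52.5 53.  85.8 89.3]
[67.5 65.9 90.8 96.1]
[ 82.5  79.2  93.4 126.8]
[112.5 110.8  94.5  98.5]
slope90 0.274 med 0.184
t 4.85 bin [68.4  2.1 64.7] rot [-3.138 -0.     1.769] F [-0.4 -0.1 -0.3] T [ 0.03  0.1  -0.01] w 31.3
```

View pics/s3.png

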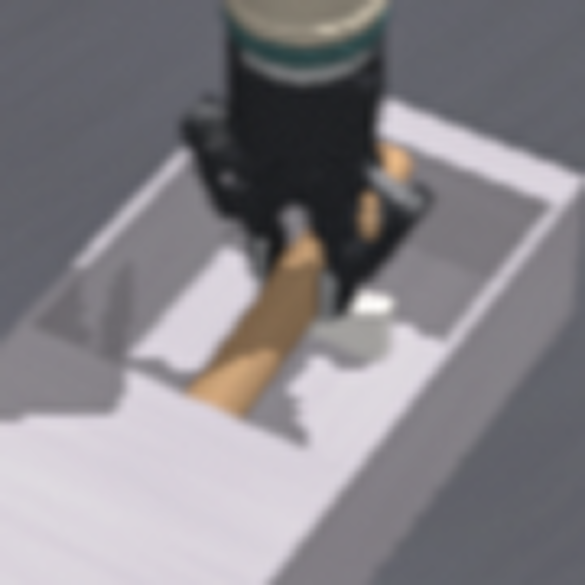

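The slope is now about 0.19–0.21 and tracks the lift, and the free end at (400,160) is well clear of the lip. Lifting further.

>>> play_rows --pt "0 0 -4" --pt "0 0 -8" --pt "0 0 -12" --pt "0 0 -15" --pt "0 0 -18" --turn '[0,0,0,0,0]' --fingers '[0.365,0.365,0.365,0.365,0.365]'

```text
clock: 5.48
eef_pos: [512.2, 74.8, 82.9]
tool_rot: [-3.138, -0.0, 1.769]
force: [-0.2, 0.0, -1.6]
width: 31.7
```

Run:
```python
from h import *
st()
im,d=vision.get_image('scene'); cv2.imwrite('pics/s4.png',cv2.resize(im[135:225,270:360],None,fx=6.5,fy=6.5,interpolation=cv2.INTER_CUBIC))
uv,B=pinfit('scene',im,d,xmax=70); prof(B); st()
```

```text
t 5.47 bin [68.4  2.  82.9] rot [-3.138 -0.     1.769] F [-0.2  0.  -1.6] T [ 0.04  0.02 -0.02] w 31.7
[-22.5 -19.8  77.7  80.5]
[-7.5 -8.1 80.5 86.3]
[ 7.5  6.3 86.6 91.5]
[22.5 22.  91.7 96.3]
[ 37.5  37.   97.3 101.9]
[ 52.5  52.7 103.  110.1]
[ 67.5  64.5 105.8 110.4]
slope90 0.365 med 0.346
t 5.53 bin [68.4  1.8 83.2] rot [-3.138 -0.     1.769] F [-0.2 -0.6 -0.1] T [ 0.06  0.08 -0.02] w 31.5
```

View pics/s4.png

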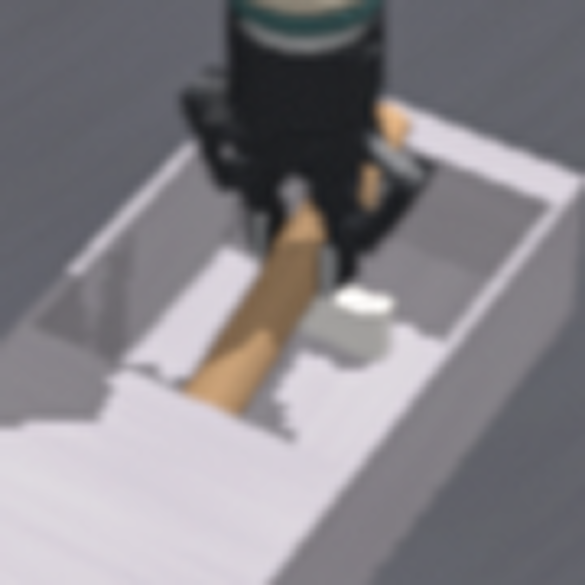

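Slope is about 0.355 (19.5°), the same as the geometry for the lid end on the floor. I'll tighten the grip at this pose.

>>> play_rows --pt "0 0 0" --pt "0 0 0" --pt "0 0 -2" --turn '[0,0,0]' --fingers '[0.34,0.25,0.1]'

```text
clock: 5.9
eef_pos: [512.2, 74.9, 85.1]
tool_rot: [-3.138, -0.0, 1.769]
force: [0.1, -0.3, -2.0]
width: 29.6
```

>>> play_rows --pt "0 0 -3" --pt "0 0 -6" --pt "0 0 -9" --turn '[0,0,0]' --fingers '[0,0,0]'

```text
clock: 6.28
eef_pos: [512.3, 74.9, 94.3]
tool_rot: [-3.138, -0.0, 1.769]
force: [0.9, 0.3, -2.5]
width: 30.1
```

Run:
```python
from h import *
st()
im,d=vision.get_image('scene'); cv2.imwrite('pics/s5.png',cv2.resize(im[135:225,270:360],None,fx=6.5,fy=6.5,interpolation=cv2.INTER_CUBIC))
uv,B=pinfit('scene',im,d,xmax=70); prof(B); st()
```

```text
t 6.28 bin [68.4  1.9 94.3] rot [-3.138 -0.     1.769] F [ 0.9  0.3 -2.5] T [ 0.08 -0.01 -0.  ] w 30.1
[-37.5 -30.7  86.1  88.7]
[-22.5 -21.9  86.9  91.9]
[-7.5 -8.2 92.3 96.4]
[  7.5   7.2  97.4 101.4]
[ 22.5  22.9 102.9 108.6]
[ 37.5  39.  108.7 112.8]
[ 52.5  51.7 114.2 117.9]
[ 67.5  64.5 118.8 122.2]
slope90 0.353 med 0.353
t 6.33 bin [68.4  1.7 94.7] rot [-3.138 -0.     1.769] F [ 0.1 -0.6 -2.5] T [ 0.16  0.03 -0.  ] w 29.7
```

View pics/s5.png

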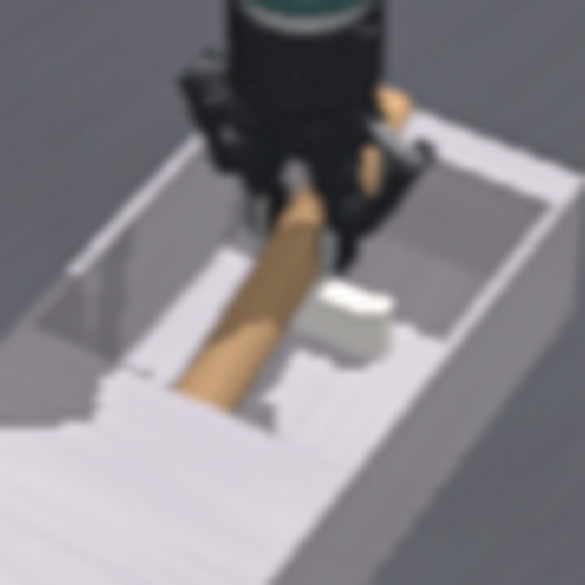

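The pin is held firmly at 19.4°, about 11 mm below the lid edge. I'll draw it out along its own axis.

>>> play_rows --pt "10 0 -4" --pt "24 0 -8.5" --pt "40 0 -14" --pt "56 0 -20" --pt "70 0 -25" --turn '[0,0,0,0,0]' --fingers '[0,0,0,0,0]'

```text
clock: 6.95
eef_pos: [498.5, 145.3, 120.2]
tool_rot: [-3.139, -0.001, 1.771]
force: [0.2, 0.4, -3.4]
width: 30.0
```

Run:
```python
from h import *
st()
im,d=vision.get_image('scene'); cv2.imwrite('pics/s6.png',cv2.resize(im[115:225,270:380],None,fx=5.4,fy=5.4,interpolation=cv2.INTER_CUBIC))
uv,B=pinfit('scene',im,d,xmax=110); prof(B); st()
```

```text
t 6.95 bin [ 1.401e+02 -1.000e-01  1.202e+02] rot [-3.139e+00 -1.000e-03  1.771e+00] F [ 0.2  0.4 -3.4] T [ 0.13 -0.02  0.05] w 30.0
[-37.5 -31.4  85.1  87.1]
[-22.5 -21.3  85.6  92.4]
[-7.5 -6.7 91.3 96.5]
[  7.5   6.9  97.3 102.3]
[ 22.5  23.7 101.7 107.3]
[ 37.5  38.3 109.  113.9]
[ 52.5  51.9 113.3 118. ]
[ 67.5  67.1 117.1 122.8]
[ 82.5  83.1 124.2 128.7]
[ 97.5  97.2 128.9 135. ]
[112.5 107.5 134.5 137.5]
slope90 0.360 med 0.360
t 7.00 bin [142.6  -0.6 120.8] rot [-3.140e+00 -3.000e-03  1.773e+00] F [ 0.5  1.6 -1.4] T [ 0.38  0.03 -0.  ] w 30.1
```

View pics/s6.png

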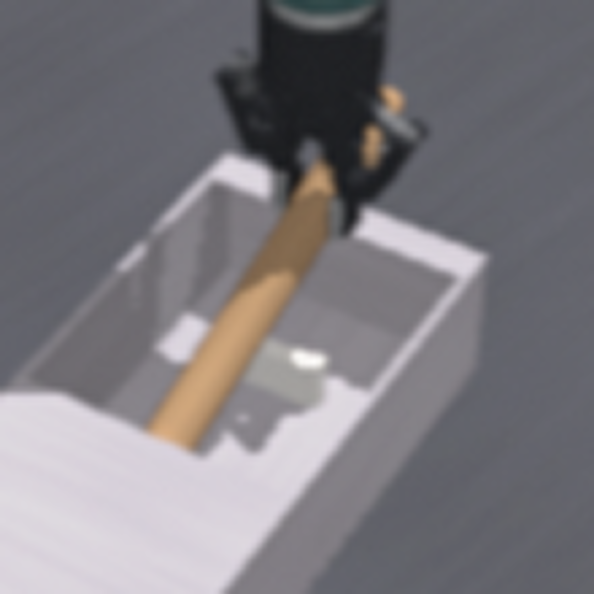

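>>> play_rows --pt "14 0 -5" --pt "30 0 -11" --pt "46 0 -17" --pt "60 0 -24" --pt "70 0 -32" --turn '[0,0,0,0,0]' --fingers '[0,0,0,0,0]'

```text
clock: 7.62
eef_pos: [484.1, 217.4, 153.5]
tool_rot: [-3.14, -0.003, 1.774]
force: [0.8, 0.3, -1.9]
width: 30.2
```

Run:
```python
from h import *
st()
im,d=vision.get_image('scene'); cv2.imwrite('pics/s7.png',cv2.resize(im[85:225,250:390],None,fx=4.2,fy=4.2,interpolation=cv2.INTER_CUBIC))
uv,B=pinfit('scene',im,d,xmax=180); prof(B); st()
```

```text
t 7.62 bin [213.6  -2.  153.5] rot [-3.140e+00 -3.000e-03  1.774e+00] F [ 0.8  0.3 -1.9] T [ 0.1   0.07 -0.  ] w 30.2
[-7.5 -2.8 94.2 98.5]
[  7.5   7.   99.7 104.1]
[ 22.5  22.6 106.8 111.3]
[ 37.5  38.1 113.2 119.4]
[ 52.5  52.9 119.5 124.9]
[ 67.5  69.7 125.3 129.8]
[ 82.5  82.7 131.1 138.5]
[ 97.5  98.6 136.  140.9]
[112.5 113.6 141.1 146.1]
[127.5 126.7 146.  152.2]
[142.5 143.5 152.6 158.2]
[157.5 157.9 157.5 162.8]
[172.5 173.4 162.4 167.8]
slope90 0.387 med 0.381
t 7.67 bin [215.3  -2.7 154.6] rot [ 3.141 -0.005  1.775] F [ 0.4  1.9 -1. ] T [0.25 0.   0.05] w 30.0
```

View pics/s7.png

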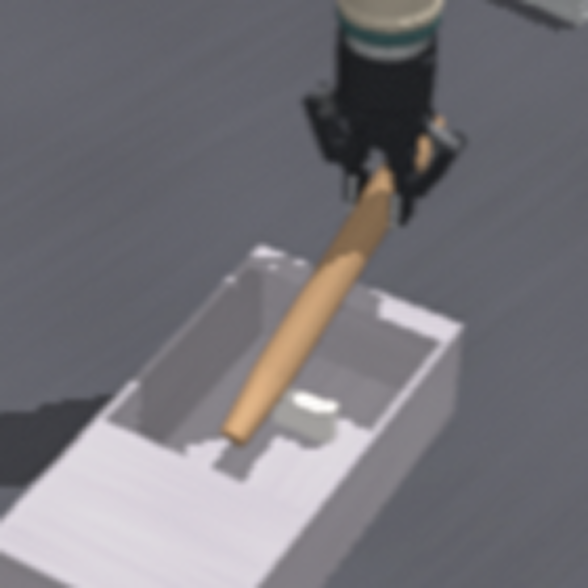

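The pin's lid end (235,435 in this crop) is past the lid edge and rising. I'll lift it clear, carry it to the free bench beyond the bin's open end, and level it there.

>>> play_rows --pt "2 0 -10" --pt "2 0 -24" --pt "2 0 -40" --pt "2 0 -56" --pt "2 0 -68" --turn '[0,0,0,0,0]' --fingers '[0,0,0,0,0]'

```text
clock: 8.3
eef_pos: [484.4, 220.8, 224.1]
tool_rot: [3.14, -0.005, 1.775]
force: [0.1, 0.5, -2.7]
width: 29.9
```

Run:
```python
from h import *
im,d=vision.get_image('top'); cv2.imwrite('pics/t8.png',im); 
plan(np.array([435,470,215.]),1.772)
```

```text
t 8.35 bin [217.2  -3.7 225.2] rot [ 3.137 -0.005  1.775] F [ 0.9 -0.2 -1.6] T [0.13 0.04 0.03] w 29.8
slide [253.7   1.3  11.6] turn 0.003
```

View pics/t8.png

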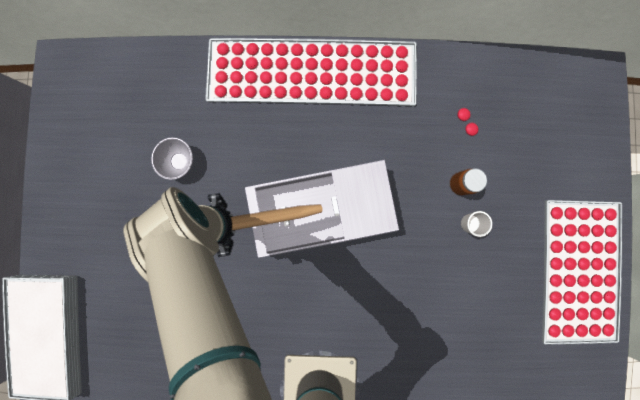

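The top view shows the pin clear of the lid, from (230,222) to (322,209), with the bench free to the left of the bin around (190,240). I'll carry it there.

>>> play_rows --pt "25 0 0" --pt "65 0 0" --pt "110 0 0" --pt "155 0 0" --pt "200 0 0" --turn '[0,0,0,0,0]' --fingers '[0,0,0,0,0]'

```text
clock: 8.98
eef_pos: [444.3, 418.2, 226.2]
tool_rot: [3.138, -0.005, 1.774]
force: [0.7, -1.0, -2.2]
width: 30.0
```

>>> play_rows --pt "25 0 20" --pt "40 0 45" --pt "46 0 75" --pt "46 0 100" --pt "46 0 115" --turn '[0,0,0,0,0]' --fingers '[0,0,0,0,0]'

```text
clock: 9.6
eef_pos: [434.8, 463.2, 109.8]
tool_rot: [3.139, -0.003, 1.774]
force: [-0.2, 0.7, -1.6]
width: 29.4
```

Run:
```python
from h import *
st()
im,d=vision.get_image('scene'); cv2.imwrite('pics/s9.png',cv2.resize(im[40:220,240:480],None,fx=3.3,fy=3.3,interpolation=cv2.INTER_CUBIC))
uv,B=pinfit('scene',im,d,xmin=200,xmax=460,zmin=2,ylim=60); prof(B); s,_=st(); print(s['eef_pos'])
```

```text
t 9.60 bin [464.2  -7.9 109.8] rot [ 3.139e+00 -3.000e-03  1.774e+00] F [-0.2  0.7 -1.6] T [0.07 0.02 0.01] w 29.4
[247.5 249.5  54.9  59.6]
[262.5 263.   59.6  64.4]
[277.5 278.9  65.5  72.1]
[292.5 291.1  71.7  77.1]
[307.5 308.2  77.   82.4]
[322.5 320.6  83.8  88.6]
slope90 0.405 med 0.402
t 9.65 bin [463.7  -7.3 108.4] rot [ 3.141e+00 -2.000e-03  1.774e+00] F [ 0.8 -0.2 -2.6] T [ 0.06  0.04 -0.05] w 30.0
[434.37229451 462.5055255  108.37579035]
```

View pics/s9.png

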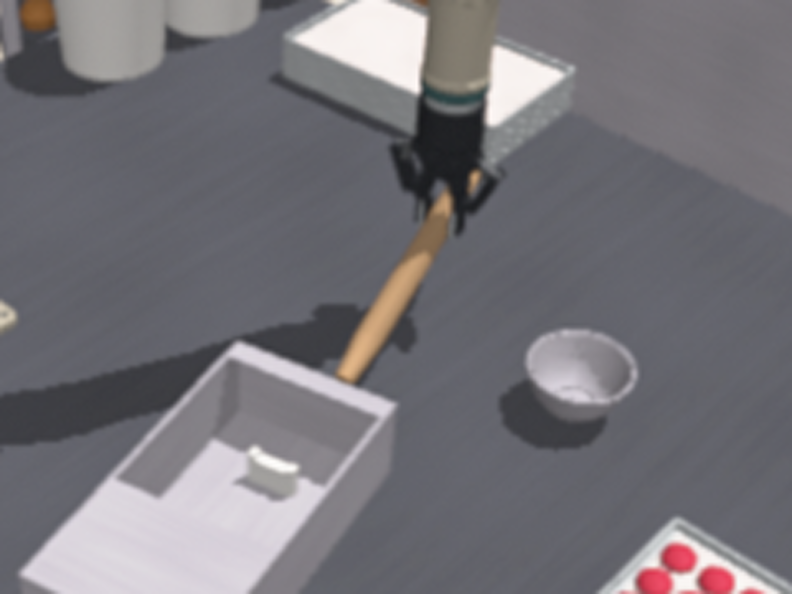

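The pin's tilt has crept to about 22°. Its low end (345,378 in the crop) is clear of the bin and about 23 mm above the bench. I'll lower it until it just touches.

>>> play_rows --pt "6 0 8" --pt "12 0 14" --pt "15 0 18" --pt "15 0 20" --turn '[0,0,0,0]' --fingers '[0,0,0,0]'

```text
clock: 10.15
eef_pos: [431.2, 477.9, 88.5]
tool_rot: [3.141, -0.003, 1.775]
force: [0.4, 0.2, -0.5]
width: 30.0
```

>>> play_rows --pt "0 0 1" --pt "0 0 2" --pt "0 0 3" --pt "0 0 4" --turn '[0,0,0,0]' --fingers '[0.25,0.33,0.36,0.365]'

```text
clock: 10.65
eef_pos: [431.3, 477.8, 84.6]
tool_rot: [3.141, -0.003, 1.775]
force: [0.8, -0.1, -2.3]
width: 31.4
```

Run:
```python
from h import *
im,d=vision.get_image('scene')
uv,B=pinfit('scene',im,d,xmin=200,xmax=460,zmin=2,ylim=60); prof(B); s,_=st(); print(s['eef_pos'])
```

```text
[262.5 267.   29.7  35.8]
[277.5 278.9  35.7  40.7]
[292.5 294.   41.9  47.5]
[307.5 308.7  46.7  52.4]
[322.5 321.2  52.   59.6]
slope90 0.428 med 0.401
t 10.70 bin [479.2  -7.6  84.4] rot [ 3.141e+00 -3.000e-03  1.775e+00] F [-0.6 -0.2 -1.4] T [ 0.11 -0.    0.01] w 31.4
[431.21756767 477.75220833  84.41124017]
```

>>> play_rows --pt "0 0 4" --pt "0 0 10" --pt "1 0 16" --pt "2 0 22" --pt "3 0 28" --turn '[0,0,0,0,0]' --fingers '[0.365,0.365,0.365,0.365,0.365]'

```text
clock: 11.32
eef_pos: [430.6, 481.0, 56.0]
tool_rot: [3.141, -0.003, 1.775]
force: [-1.2, 1.3, -0.3]
width: 30.8
```

Run:
```python
from h import *
im,d=vision.get_image('scene')
uv,B=pinfit('scene',im,d,xmin=200,xmax=460,zmin=2,ylim=60); prof(B); s,_=st(); print(s['eef_pos'])
```

```text
[262.5 268.5  23.1  27.8]
[277.5 277.5  25.8  28.4]
[292.5 291.5  29.6  35.1]
[307.5 307.9  34.7  39.6]
[322.5 322.5  38.8  44.1]
slope90 0.319 med 0.293
t 11.38 bin [482.4  -7.2  55.2] rot [-3.142e+00 -2.000e-03  1.775e+00] F [-0.2  0.1 -0.5] T [ 0.06 -0.07  0.07] w 31.5
[430.17420765 480.75526835  55.20721965]
```

Pivoting works gently, with force near zero. Continuing down.

>>> play_rows --pt "1 0 7" --pt "2 0 16" --pt "3 0 25" --pt "3 0 34" --pt "3 0 42" --turn '[0,0,0,0,0]' --fingers '[0.365,0.365,0.365,0.365,0.365]'

```text
clock: 12.0
eef_pos: [429.5, 483.8, 12.5]
tool_rot: [-3.141, -0.002, 1.775]
force: [-0.1, 1.7, -0.3]
width: 31.4
```

>>> play_rows --pt "0 0 3" --pt "0 0 6" --pt "0 0 8" --turn '[0,0,0]' --fingers '[0.365,0.365,0.365]'

```text
clock: 12.38
eef_pos: [429.5, 483.9, 4.5]
tool_rot: [-3.141, -0.002, 1.775]
force: [1.1, 1.1, 0.7]
width: 31.3
```

Run:
```python
from h import *
im,d=vision.get_image('scene');cv2.imwrite('pics/s10.png',cv2.resize(im[40:220,240:480],None,fx=3.3,fy=3.3,interpolation=cv2.INTER_CUBIC))
uv,B=pinfit('scene',im,d,xmin=200,xmax=460,zmin=2,ylim=60); prof(B); s,_=st(); print(s['eef_pos'])
```

```text
[262.5 266.8  25.7  29. ]
[277.5 279.3  23.7  29.2]
[292.5 292.2  26.5  31.7]
[307.5 306.1  27.3  32.3]
[322.5 322.2  28.2  31.2]
slope90 0.051 med 0.063
t 12.43 bin [485.5  -7.2   4.3] rot [-3.141e+00 -2.000e-03  1.775e+00] F [-0.3  1.4 -0.9] T [ 0.04 -0.01 -0.01] w 31.3
[429.42687587 483.75364225   4.33152335]
```

View pics/s10.png

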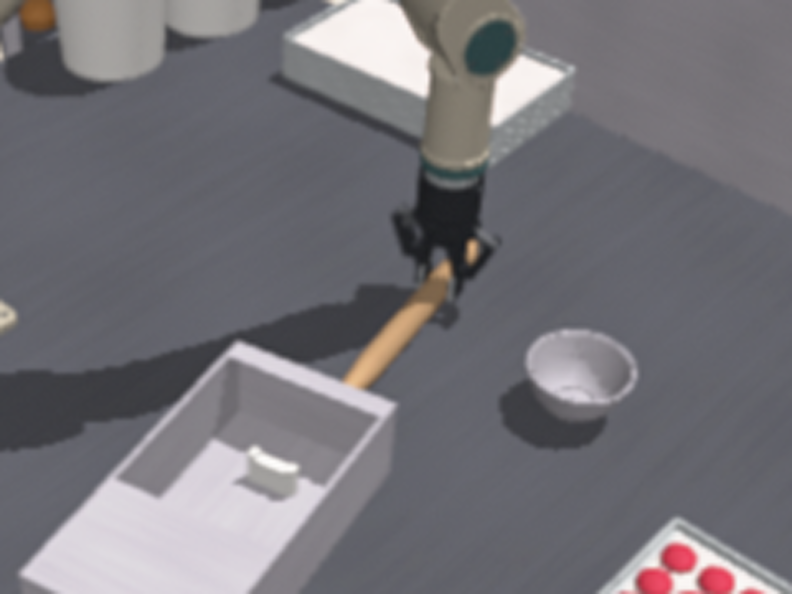

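The pin is now nearly flat on the bench. I'll open slightly, see where its ends are, and regrip at its middle.

>>> play_rows --pt "0 0 0" --pt "0 0 0" --pt "0 0 -1" --pt "0 0 -2" --turn '[0,0,0,0]' --fingers '[0.4,0.45,0.52,0.6]'

```text
clock: 12.92
eef_pos: [429.5, 483.8, 6.5]
tool_rot: [-3.141, -0.002, 1.775]
force: [-0.0, -0.7, -0.2]
width: 51.2
```

Run:
```python
from h import *
st()
im,d=vision.get_image('scene');cv2.imwrite('pics/s11.png',cv2.resize(im[90:180,330:400],None,fx=6.5,fy=6.5,interpolation=cv2.INTER_CUBIC))
uv,B=pinfit('scene',im,d,xmin=200,xmax=640,zmin=2,ylim=60); prof(B); print(B[:,0].min(),B[:,0].max(), np.percentile(B[:,0],[1,99]))
im,d=vision.get_image('top');cv2.imwrite('pics/t11.png',cv2.resize(im[180:300,100:280],None,fx=4.4,fy=4.4,interpolation=cv2.INTER_CUBIC))
uv,B=pinfit('top',im,d,xmin=200,xmax=640,zmin=2,ylim=60); prof(B); print(len(B))
```

```text
t 12.93 bin [485.5  -7.3   6.5] rot [-3.141e+00 -2.000e-03  1.775e+00] F [-0.  -0.7 -0.2] T [-0.01  0.03  0.04] w 51.2
[262.5 266.6  24.1  29.2]
[277.5 278.5  24.8  28.8]
[292.5 292.6  25.3  30.3]
[307.5 308.7  27.9  31.5]
[322.5 322.6  27.1  31.3]
slope90 0.049 med 0.065
261.286150611731 572.97407043964 [267.27371447 560.93048845]
[262.5 262.8  25.1  28.2]
[277.5 277.3  27.4  31.1]
[292.5 291.7  27.9  32.2]
[307.5 307.7  28.4  32.5]
[322.5 322.4  29.5  32.7]
slope90 0.070 med 0.067
849
```

View pics/s11.png

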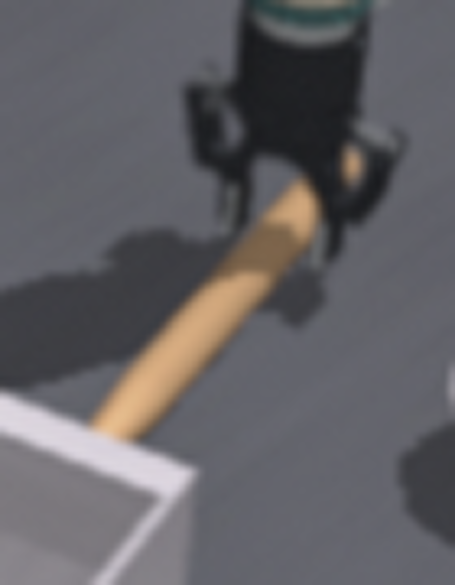

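View pics/t11.png

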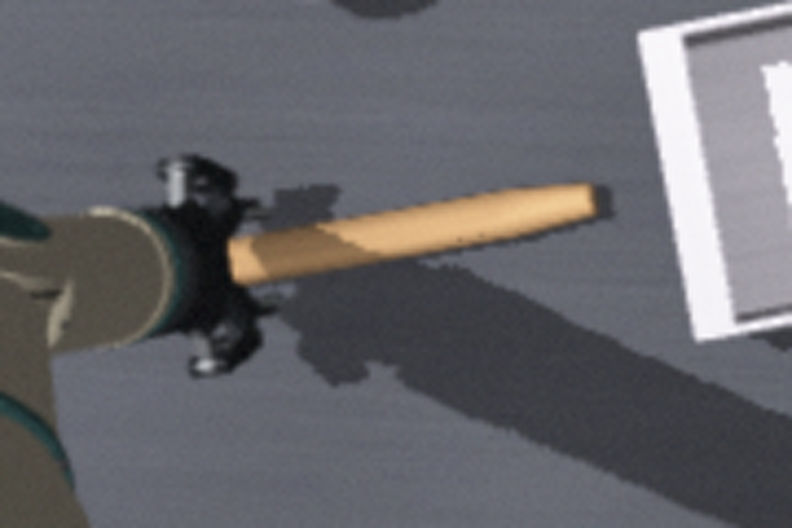

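Run:
```python
from h import *
p=crop2px([(594,199),(250,260),(400,233)],(100,180),4.4)
W=atz('top',p,[20,26,26]); print(W)
v=W[1]-W[0]; print('yaw',np.arctan2(v[1],v[0]), np.arctan2(*(W[2]-W[0])[[1,0]]))
v[2]=0; v/=np.linalg.norm(v); mid=W[0]+v*160; mid[2]=6; print(mid)
plan(mid,np.arctan2(v[1],v[0]))
```

```text
[[475.39793347 257.51202933  20.        ]
 [428.20973129 485.86663952  26.        ]
 [449.40269817 384.51642686  26.        ]]
yaw 1.774572496363975 1.772687622649385
[443.01892497 414.2015306    6.        ]
t 13.03 bin [485.6  -7.3   6.6] rot [-3.142e+00 -2.000e-03  1.775e+00] F [ 0.7  0.2 -0.1] T [-0.02 -0.02 -0.04] w 51.2
slide [-70.9  -1.    0.4] turn 0.001
```

>>> play_rows --pt "-14 0 0" --pt "-32 0 0" --pt "-52 0 0" --pt "-67 -1 0" --pt "-71 -1 0" --turn '[0,0,0,0,0]' --fingers '[0.6,0.6,0.6,0.6,0.6]'

```text
clock: 13.65
eef_pos: [443.6, 412.1, 6.4]
tool_rot: [-3.141, -0.001, 1.773]
force: [-0.7, -0.0, -0.2]
width: 51.2
```

>>> play_rows --pt "0 0 0" --pt "0 0 0" --pt "0 0 0" --pt "0 0 0" --pt "0 0 0" --turn '[0,0,0,0,0]' --fingers '[0.5,0.42,0.38,0.35,0.2]'

```text
clock: 14.28
eef_pos: [443.6, 413.0, 6.8]
tool_rot: [3.141, -0.002, 1.774]
force: [-0.2, 0.7, 4.0]
width: 29.9
```

>>> play_rows --pt "0 0 0" --pt "0 0 -3" --pt "0 0 -10" --pt "0 0 -20" --pt "0 0 -30" --turn '[0,0,0,0,0]' --fingers '[0,0,0,0,0]'

```text
clock: 14.9
eef_pos: [443.7, 413.0, 37.6]
tool_rot: [3.141, -0.002, 1.774]
force: [-0.0, 0.4, -1.4]
width: 29.8
```

Run:
```python
from h import *
st()
im,d=vision.get_image('scene');cv2.imwrite('pics/s12.png',cv2.resize(im[40:220,240:480],None,fx=3.3,fy=3.3,interpolation=cv2.INTER_CUBIC))
uv,B=pinfit('scene',im,d,xmin=200,xmax=640,zmin=2,ylim=60); prof(B); st()
```

```text
t 14.90 bin [413.3  -5.5  37.6] rot [ 3.141e+00 -2.000e-03  1.774e+00] F [-0.   0.4 -1.4] T [-0.03 -0.02 -0.  ] w 29.8
[247.5 254.1  51.   55.2]
[262.5 262.2  53.9  56.8]
[277.5 277.7  56.8  60. ]
[292.5 294.1  57.6  61.7]
[307.5 307.7  58.1  62.8]
[322.5 321.6  59.4  62.3]
slope90 0.111 med 0.111
t 14.95 bin [413.8  -6.3  38.9] rot [ 3.139 -0.004  1.774] F [ 0.4 -0.8 -1.1] T [-0.   -0.05 -0.04] w 29.8
```

View pics/s12.png

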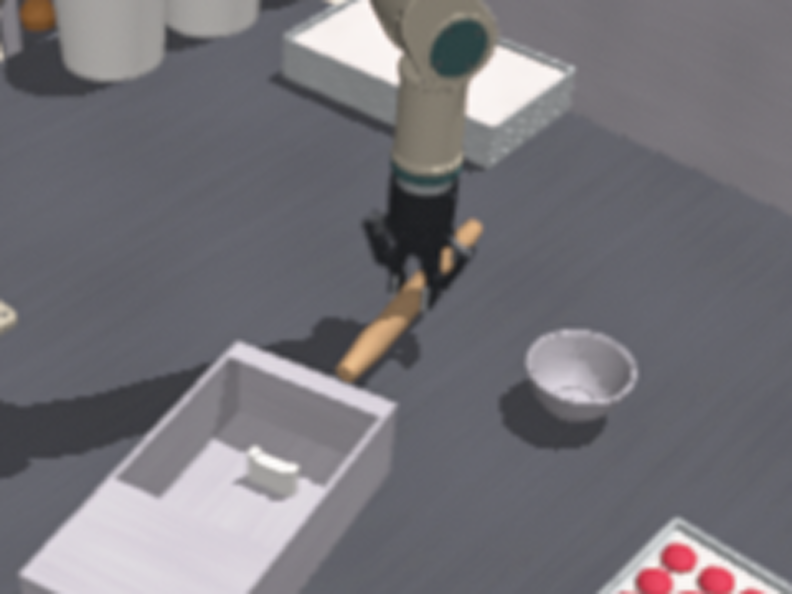

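>>> play_rows --pt "0 0 -25" --pt "0 0 -70" --pt "0 0 -120" --pt "0 0 -170" --pt "0 0 -215" --turn '[0,0,0,0,0]' --fingers '[0,0,0,0,0]'

```text
clock: 15.58
eef_pos: [443.9, 412.6, 256.3]
tool_rot: [3.138, -0.004, 1.774]
force: [0.8, -0.3, -2.0]
width: 29.7
```

>>> play_rows --pt "0 0 -8" --pt "0 0 -10" --pt "0 0 -10" --turn '[0,0,0]' --fingers '[0,0,0]'

```text
clock: 15.95
eef_pos: [443.2, 411.7, 264.5]
tool_rot: [3.141, -0.002, 1.774]
force: [-0.5, 0.0, -1.7]
width: 30.1
```

```bash
sed -i 's/range(-60,330,step)/range(-60,720,step)/' h.py
python3 - <<'E'
from h import *
for n in ('scene','top'):
    im,d=vision.get_image(n);cv2.imwrite(f'pics/{n}13.png',im)
    uv,B=pinfit(n,im,d,xmin=200,xmax=640,zmin=150,ylim=60); prof(B,step=20)
plan(b2w(60,-2,270),1.774)
E
```

```text
[250.  255.  274.9 281.2]
[270.  268.6 281.2 285.7]
[290.  290.1 282.7 287.6]
[310.  310.3 284.7 288.6]
[330.  331.2 284.5 288.4]
[350.  351.6 285.9 289.2]
[370.  371.  284.7 288.4]
[390.  389.2 285.  289.7]
[410.  407.  288.2 331.7]
[430.  427.5 288.2 331.4]
[490.  489.7 286.9 290.2]
[510.  508.1 287.9 288.6]
[570.  565.  281.2 284.5]
slope90 0.035 med 0.019
[250.  255.6 281.7 284.9]
[270.  270.4 283.8 286.7]
[290.  290.3 285.3 288.7]
[310.  310.  287.2 289.9]
[330.  330.3 287.5 290.3]
[350.  350.5 287.3 290.6]
[370.  369.7 287.6 289.9]
[390.  390.4 287.1 290.2]
[410.  409.2 287.6 290.9]
[430.  424.4 288.2 290.9]
slope90 0.028 med 0.029
t 16.05 bin [412.3  -4.8 264.5] rot [ 3.141e+00 -2.000e-03  1.774e+00] F [ 0.3  0.2 -0.9] T [ 0.01 -0.   -0.04] w 30.1
slide [-352.3    3.7   -6.4] turn 0.0
```

View pics/scene13.png

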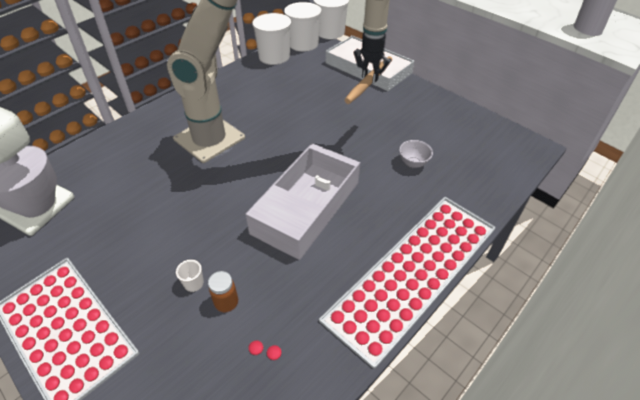

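The pin is level: its top is at about 288–290 mm right along the thick part. The bowl, jar and cup are where they were. I'll bring it back over the bin, high up.

>>> play_rows --pt "-15 0 0" --pt "-45 1 0" --pt "-85 1 -3" --pt "-125 2 -5" --pt "-165 2 -5" --turn '[0,0,0,0,0]' --fingers '[0,0,0,0,0]'

```text
clock: 16.68
eef_pos: [478.7, 247.9, 268.6]
tool_rot: [-3.141, -0.001, 1.773]
force: [0.7, -0.5, -1.7]
width: 30.0
```

>>> play_rows --pt "-40 0 0" --pt "-80 0 0" --pt "-120 0 0" --pt "-150 0 0" --pt "-170 0 0" --turn '[0,0,0,0,0]' --fingers '[0,0,0,0,0]'

```text
clock: 17.3
eef_pos: [512.5, 78.0, 267.7]
tool_rot: [-3.14, -0.0, 1.77]
force: [0.6, -0.3, -1.1]
width: 30.2
```

>>> play_rows --pt "-4 0 0" --pt "-4 0 0" --pt "-4 0 0" --pt "-4 0 0" --turn '[0,0,0,0]' --fingers '[0,0,0,0]'

```text
clock: 17.8
eef_pos: [513.1, 75.1, 267.8]
tool_rot: [-3.14, -0.001, 1.772]
force: [0.6, -0.3, -2.1]
width: 29.8
```

Run:
```python
from h import *
for n in ('scene','top'):
    im,d=vision.get_image(n);cv2.imwrite(f'pics/{n}14.png',im)
    uv,B=pinfit(n,im,d,xmin=-150,xmax=300,zmin=150,ylim=60); prof(B,step=20)
s,_=st(); print(abs(s['qd']).max())
```

```text
[-50.  -50.1 287.7 291.9]
[-30.  -30.6 290.2 293. ]
[-10.  -10.6 290.  293.3]
[ 10.    9.4 289.9 292.5]
[ 30.   30.7 289.8 292.1]
[ 50.   50.9 290.3 293.7]
[ 70.   67.  292.  358.3]
[ 90.   84.7 287.9 293.3]
[130.  126.  292.1 294.9]
[170.  174.5 290.9 293.3]
[190.  191.  288.4 291.6]
[210.  210.4 285.9 289.1]
[230.  226.  283.7 287.7]
slope90 -0.020 med -0.011
[-50.  -49.7 289.4 292.3]
[-30.  -30.  290.8 293.6]
[-10.   -9.9 290.5 293.3]
[ 10.   10.1 290.3 293.6]
[ 30.   27.5 290.6 293.1]
[210.  213.9 287.  290.7]
[230.  225.2 286.4 289. ]
slope90 -0.013 med -0.015
t 17.90 bin [ 68.1   1.1 267.7] rot [-3.14  -0.     1.771] F [-0.5 -0.1 -2.6] T [-0.    0.03 -0.01] w 30.1
0.001984101385129478
```

View pics/scene14.png

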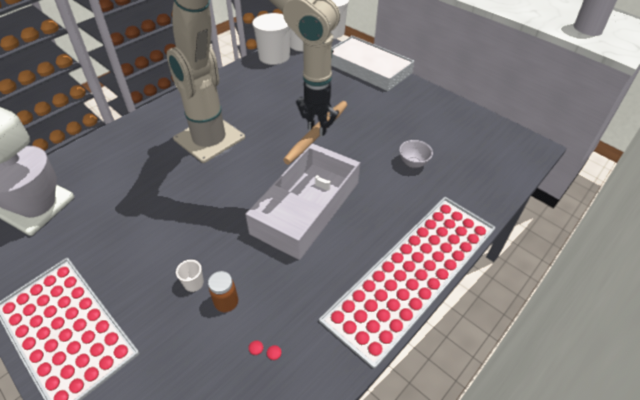

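View pics/top14.png

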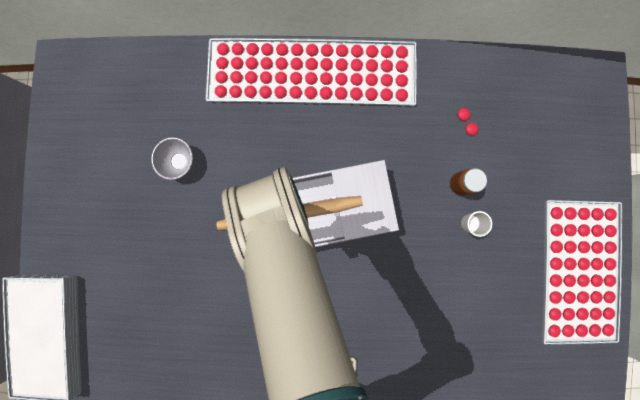

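The pin is held level at its middle. Its top is at about 290–294 mm along the thick part, so its underside is about 160 mm above the bin. The arm is at rest and the bowl, jar and cup are unmoved, so I'm handing in.

Run:
```python
from cell import ctrl
print(ctrl.finish_job())
```

```text
the job is handed in; nothing more can be done
None
```

The rolling pin is out of the bin and held level at its middle, about 160 mm above the bin's top. I handed the job in at about 17.9 s; no verdict was given.

- **Tilting:** The moves offered can't tilt the tool. I gripped the pin lightly near its free end and lifted, so it pivoted to about 19.5° with its lid end resting first on rest_a and then, by the geometry, on the bin floor.
- **Drawing out:** I tightened the grip and drew the pin out slantwise, free end first, with about 11 mm to spare under the lid edge by depth. The force readings never went above about 5 N, and I saw no sign of the pin or hand hitting the bin.
- **Levelling:** I set the pin down on the free bench beyond the bin's open end, gripped it again at its middle and lifted it. I then brought it back over the bin.

**Last checks:**
- Both cameras show the pin level to within about 1°.
- The arm is still, the grip is firm (about 30 mm opening), and the pin touches only the gripper.
- The bowl, jar and cup are where they started.

**What differed:**
- In the first firm grip, off-centre, the tilt slipped slowly from 19° to 22°. That is why I gripped it again at the middle.
- The straight-line fits over the whole pin came out at up to 0.02 slope because they include the tapered ends. The thick part alone reads flat.

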